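Change the heating block of the dry incubator

ROBOT

A 6-joint arm with a two-finger parallel gripper is mounted at the origin on a cart in front of the work surface, level with it; the furniture and walls round the work are solid. World frame = base frame: x ahead of the robot, y to its left, z up, the work surface at z = 0. Lengths are in m, angles in rad, forces in N, time in s.
With the tool pointing down it reaches from about 0.375 to 0.9 m from the base axis. Payload 3.1 kg.
Tool frame: the origin (TCP) lies at the centre of the arm's flange, where the gripper is bolted on; the fingertips stand 182 mm ahead of it and the grasp point (between the pads) lies 164 mm ahead of it; z points along the fingers, y is the line along which they close (so a half turn about z gives the same grasp; the last joint's range is limited). The gripper opens to 87 mm and grips with 3 to 60 N. Pads are 19 mm wide; open, the fingers measure 117 mm over their backs; the gripper's body (75 mm by 190 mm) begins 51 mm behind the grasp point.
Start: joints at [1.024, 0.527, 1.433, -0, 1.181, -0.178], TCP at [0.225, 0.583, 0.405] pointing down, gripper open.
Joint ranges: [-3.08, 3.08], [-0.75, 2.2], [0.22, 2.44], [-1.43, 4.57], [0, 2.65], [-2.85, 2.85]. Speed limits (rad/s): [2.79, 2.79, 3.14, 3.14, 3.14, 3.14].

INTERFACE

Orientations are given as a unit quaternion [x, y, z, w].
In Python, from rig import * gives the robot as it stands.
- The arm moves only by the tool move_arm, never from a script. Its argument "commands" is a list that holds one entry, the list of rows, each a list of 6 numbers: the shift along the tool's x, y, z in units of 40 mm (1.0 is 40 mm), then the turn, a rotation vector about the tool's x, y, z in rad. A call has 1 to 12 rows; each row is the pose to reach, as a shift and turn from the pose commanded when the call began, along the tool's axes at that moment; what a row does not reach only later rows make up. A row lasts 1/8 s, in which the tool goes at most 62.5 mm and 10.7 degrees, less where a joint would pass 70% of its speed; a pose out of reach is approached as far as the arm can. A call with a gripper value outside its range is refused whole. "claw" is the closure, from -1 (fully open) to 1 (shut), so that 0 is half open, set as the call begins (left out, the last holds). The fingers move at their own pace and stop on an object; "squeeze" is the grip in N (left out, the last holds). Time passes only in rows, so rows that repeat a pose let the fingers close. It gives the time, the measured TCP pose, the force, the opening and the grip force at its end, in the units of the state.
- get_obs(): the state, without advancing time (a new reading comes with each control period).
- camera(name): name is "scene" or "top"; returns a dict with "pixels" (480x640x3 uint8, blue, green, red), "range_z" (480x640 float32, m along the optical axis (not along the pixel's ray), 0 where there is no reading), "camera_matrix" (3x3 intrinsics, pixels), "D" ([k1, k2, p1, p2, k3] as OpenCV has them; the pictures are not rectified), "extrinsics" (4x4, takes a point from world to camera coordinates). Camera axes: x right, y up, looking along -z (the intrinsics and any distortion apply to the point x, -y, -z); pixel columns grow to the right and rows downward; lengths in m; the calibration is good to about 2 mm. A picture is of the moment at which its call begins.
- hand_in(): hands the job in; it is judged then, once.
The state is a dict: "time": time; "q": joint angles; "joint_velocities": joint speeds; "joint_torque": joint torques, N m; "position": TCP position; "tool_rot": TCP orientation; "ft_force": force on the tool from outside, world axes, zero at the start; "moment": the same for the moment, N m; "grip_width": finger opening in m; "grip_force": force on a finger pad.
Only numpy, scipy, OpenCV 4.12 (cv2) and the standard library are available. Lean on these libraries where they do the work, as an engineer would, in place of code of your own. Each camera call takes 0.05 s, during which the arm holds its last target. There are 200 camera calls.

TASK

Load the blue heating block into the incubator: the caddy leaves only its two ends free to take hold of and the drawer's nest leaves room for fingers only at its two long sides, so set the block down upright on the bare bench, let go and take it again the other way. Then lower it into the nest, without dropping it, until it sits fully down, let go, and push the drawer fully shut. Leave the plain block in its bay and everything else standing where it is.

Things in the scene. Friction and masses are not known exactly. Their poses are not given: they have to be found in the camera images.
- block_blue: blue anodised heating block, solid metal, 66 mm long (its x) x 50 mm wide (its y) x 44 mm high, about 0.3 kg, with twelve 11 mm wells (4 by 3) in its top; origin at the centre of its underside, z up. It starts upright in one of the caddy's two bays. Either way round (half a turn about z) is equally good.
- block_plain: spare block of bare aluminium, same 66 x 50 x 44 mm, with six 16.5 mm wells (3 by 2), about 0.28 kg; origin at the centre of its underside. It stands in the caddy's other bay and stays there.
- caddy: grey storage caddy, fixed, 84 mm (its x) x 126 mm (its y); origin at the centre of its underside. Floor 6 mm thick; two bays centred at y = +30.5 and -30.5 mm, the blocks' long side along the caddy's x. Side walls 2.5 mm from the blocks' long sides reach up to the blocks' tops (50 mm over the bench). At the ends (+x, -x) only a lip, top 14 mm over the bench: the end faces are free above it.
- incubator: white and grey dry-block incubator, fixed, 240 mm deep (its x) x 200 mm wide x 165 mm high; origin at the centre of its underside, its front (with the control strip and the drawer) faces its -x. The drawer comes out of the front below the hood, which begins 90 mm above the bench.
- drawer (a joint): drawer of the incubator, slides along the incubator's x: 0 = shut, 0.16 m = fully out. It starts nearly fully out, stays where it is left, and takes about 3 N to move; it stops dead at 0.
- drawer_nest (a point): centre of the nest's floor on the drawer's carrier plate, 26 mm over the bench; axes as the incubator's. The block's seat: its origin here, its long side along x. Pocket 69 x 53 mm, steel walls 5 mm thick. Both ends (+x, -x) are walled; the walls turn 12 mm round the corners, so the middle 44 mm of each long side (+y, -y) is open to the plate, which is clear for fingers to 68 mm from the middle.
- nest_rim (a point): point 50 mm above the centre of the nest's floor, level with the tops of its walls: these stand upright for 42 mm and then lean 5 mm outward over 8 mm as a lead-in. The top of a seated block (44 mm) lies 6 mm below this point.
- drawer_front (a point): centre of the outer face of the drawer's upright front panel (150 mm wide, its top 84 mm and its lower edge 10 mm above the bench), 50 mm above the bench and 65 mm in front (-x) of the nest's centre; push here along +x to shut the drawer.
- flask: conical glass flask with a remnant of agarose, 80 mm wide at the foot, 116 mm high, stands upright near the front edge, right of the caddy; origin at the centre of its underside.
- dye_bottle: brown bottle with white screw cap, 46 mm in diameter, 95 mm high, stands upright on the bench left of the drawer; origin at the centre of its underside.
There are look-alikes about, which are no part of the job. There is more than one size of the block_blue; the job needs the larger.

How it is judged:
On the way, in this order (a step that is already met when the one before it is completed fails the run):
1. the blue block stands upright on the bare bench, let go (height (world z) of block_blue below 0.003 m and angle between block_blue's own z axis and vertical below 0.05 rad and contact force between the fingers and block_blue below 0.1 N and linear speed of block_blue below 0.02 m/s), for 0.2 s.
2. the blue block sits fully down in the nest of the open drawer, let go (value of joint drawer above 0.08 m and horizontal distance between block_blue and drawer_nest below 0.004 m and z of block_blue in the frame of drawer_nest below 0.003 m and angle between block_blue's own z axis and vertical below 0.05 rad and contact force between the fingers and block_blue below 0.1 N), for 0.2 s.
At the end, for the whole second after the job is handed in: Drawer shut within 5 mm; blue block at rest in the nest: underside within 3 mm of its floor, centre within 4 mm of its centre, upright within 0.05 rad. Plain block within 15 mm of its start; flask and dye bottle upright, within 30 mm of theirs (value of joint drawer below 0.005 m and horizontal distance between block_blue and drawer_nest below 0.004 m and z of block_blue in the frame of drawer_nest below 0.003 m and angle between block_blue's own z axis and vertical below 0.05 rad and linear speed of block_blue below 0.02 m/s and distance of block_plain from where it was at the start of the episode below 0.015 m and angle between each of flask, dye_bottle's own z axis and vertical below 0.1 rad and distance of each of flask, dye_bottle from where it was at the start of the episode below 0.03 m); the robot touches nothing.
It fails at once if the blue block is dropped into the nest (faster than 0.4 m/s within 50 mm of its seat) (distance between block_blue and drawer_nest below 0.05 m and linear speed of block_blue above 0.4 m/s).
It fails at once if the plain block leaves its bay (distance of block_plain from where it was at the start of the episode above 0.025 m).
It fails at once if the flask or the dye bottle is knocked over (angle between any of flask, dye_bottle's own z axis and vertical above 0.5 rad).
It also fails if it takes over 67 s, if anything falls off the work surface, if the arm or the gripper's body presses on something with over 40 N, if the wrist force passes 120 N, or if a joint passes its speed limit or range.

## Working session

There is one attempt and no reset: what is moved stays moved. The work goes in short steps, Python scripts to look and compute and a tool call to move; the robot and the scene stay as the last step left them, time stands still between calls to the robot, and variables do not carry over. Pictures are saved under pics/ and viewed, at most 10 in all, crops included, and the job is handed in when it is done.

Besides the shell and the picture viewer there is one more tool, called after "Request:" by a JSON object that holds its "method" and its "body". move_arm: Moves the arm, as the interface text tells. Its arguments: {"type":"object","properties":{"commands":{"type":"array","items":{"type":"array","items":{"type":"array","items":{"type":"number"}}}},"claw":{"type":"number"},"squeeze":{"type":"number"}},"required":["commands"]}

```bash
ls; mkdir -p pics; cat > h.py <<'E'
from rig import *
import numpy as np, cv2
def cap(n,name):
    c=camera(n); cv2.imwrite(f'pics/{name}.png',c['pixels']); np.savez(f'pics/{name}.npz',**{k:np.asarray(v) for k,v in c.items()}); return c
def load(name): return dict(np.load(f'pics/{name}.npz'))
def world(c):
    h,w=c['range_z'].shape
    u,v=np.meshgrid(np.arange(w),np.arange(h))
    p=cv2.undistortPoints(np.stack([u,v],-1).reshape(-1,1,2).astype(np.float64),c['camera_matrix'],c['D']).reshape(h,w,2)
    z=c['range_z']; P=np.stack([p[...,0]*z,-p[...,1]*z,-z],-1)
    E=np.linalg.inv(c['extrinsics']); W=P@E[:3,:3].T+E[:3,3]
    W[z<=0]=np.nan
    return W
E
python3 - <<'E'
from h import *
print(get_obs())
cap('scene','s0');c=cap('top','t0')
print(c['camera_matrix'],c['D'],c['extrinsics'])
E
```

```text
pics
{'time': 0.0, 'q': array([ 1.02352688e+00,  5.28417874e-01,  1.43391641e+00, -2.79748886e-05,
        1.18139740e+00, -1.78459070e-01]), 'joint_velocities': array([ 0.00097798,  0.0008261 , -0.00039397, -0.00037575, -0.00076843,
        0.00232616]), 'joint_torque': array([ 9.42645529e-04, -4.40051830e+01, -1.76589489e+01,  6.33584079e-02,
        5.84103190e-02, -1.54108111e-04]), 'position': array([0.22507948, 0.5826824 , 0.40379641]), 'tool_rot': array([ 1.83356503e-01,  9.83045904e-01, -1.00446330e-03, -3.67535530e-04]), 'ft_force': array([-0.35571392,  0.12499536, -0.32685266]), 'moment': array([-0.03917163,  0.02034488, -0.01590185]), 'grip_force': 0.0, 'grip_width': 0.08720918704979982}
[[519.2684857    0.         323.9474306 ]
 [  0.         519.2684857  239.60387273]
 [  0.           0.           1.        ]] [-0.0608973  0.         0.         0.         0.       ] [[ 0.1161136  -0.99318274 -0.01027949  0.03088824]
 [ 0.81510627  0.08937045  0.57237636 -0.48211504]
 [-0.56755564 -0.07483955  0.81992661 -1.40983961]
 [ 0.          0.          0.          1.        ]]
```

View pics/t0.png

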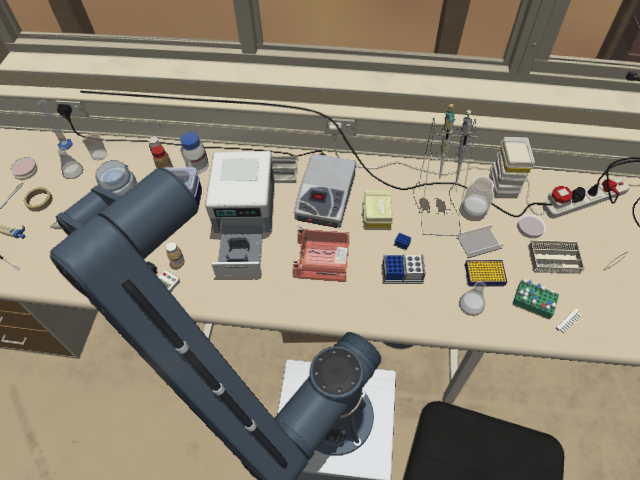

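View pics/s0.png

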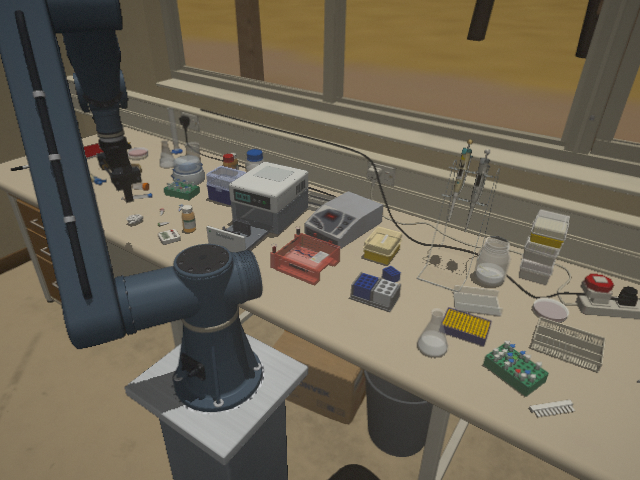

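The top view shows the caddy at (403,268), with the blue block at (394,267) and the plain block at (413,267). The decoy small blue block is at (403,240), the drawer nest at (238,250), the dye bottle at (174,255) and the flask at (472,298). Next I'll measure them from the depth.

```bash
python3 - <<'E'
from h import *
c=load('t0');W=world(c);np.set_printoptions(precision=4,suppress=True)
print('bench',np.nanmedian(W[285:300,330:370],axis=(0,1)))
img=c['pixels'].astype(int)
hsv=cv2.cvtColor(c['pixels'],cv2.COLOR_BGR2HSV)
def box(r0,r1,c0,c1,z0,z1,name,extra=None):
    S=W[r0:r1,c0:c1].reshape(-1,3); m=(S[:,2]>z0)&(S[:,2]<z1)
    if extra is not None: m&=extra[r0:r1,c0:c1].ravel()
    p=S[m]; 
    r=cv2.minAreaRect(p[:,:2].astype(np.float32)); print(name,len(p),r,'z',np.median(p[:,2]),'mean',p.mean(0))
    return p
blue=(hsv[...,0]>100)&(hsv[...,0]<130)&(hsv[...,1]>120)
box(248,285,378,428,.035,.06,'caddytop')
box(248,285,378,428,.044,.06,'bluetop',blue)
box(228,252,390,416,.005,.06,'smallblue',blue)
box(140,240,200,280,.15,.18,'incubtop')
box(225,280,205,270,.06,.09,'nest+front')
box(275,320,455,490,.005,.13,'flask')
box(238,270,160,186,.08,.11,'dyecap')
# upscaled crops
import cv2
A=cv2.resize(c['pixels'][215:285,195:275],None,fx=5,fy=5,interpolation=3)
B=cv2.resize(c['pixels'][225:295,370:450],None,fx=5,fy=5,interpolation=3)
cv2.imwrite('pics/crop0.png',np.hstack([A,B]))
E
```

```text
bench [ 0.389  -0.0045  0.0012]
caddytop 799 ((0.47960811853408813, -0.16500476002693176), (0.07683776319026947, 0.12703560292720795), 6.781093120574951) z 0.04910360769665867 mean [ 0.4777 -0.1644  0.0481]
bluetop 244 ((0.4745064973831177, -0.1370481699705124), (0.06754938513040543, 0.05253371223807335), 7.998616695404053) z 0.05048955576978209 mean [ 0.4734 -0.1364  0.0505]
smallblue 156 ((0.59065842628479, -0.16188620030879974), (0.04257591441273689, 0.03813197836279869), 64.69383239746094) z 0.027212037492194252 mean [ 0.5869 -0.1609  0.0256]
incubtop 3503 ((0.6837012767791748, 0.3895842134952545), (0.2505229711532593, 0.20247502624988556), 7.3612799644470215) z 0.16660394852149718 mean [0.6733 0.3857 0.1662]
nest+front 502 ((0.4550466239452362, 0.3600609600543976), (0.11413249373435974, 0.150690495967865), 7.786452293395996) z 0.0745793955990931 mean [0.4304 0.3564 0.0742]
flask 865 ((0.41030848026275635, -0.3886309564113617), (0.15942451357841492, 0.109440378844738), 2.680495500564575) z 0.0314330121071662 mean [ 0.3969 -0.3831  0.0438]
dyecap 112 ((0.436194509267807, 0.5671008825302124), (0.03384419530630112, 0.03563123196363449), 8.93620777130127) z 0.09488356125811714 mean [0.4347 0.5649 0.094 ]
```

View pics/crop0.png

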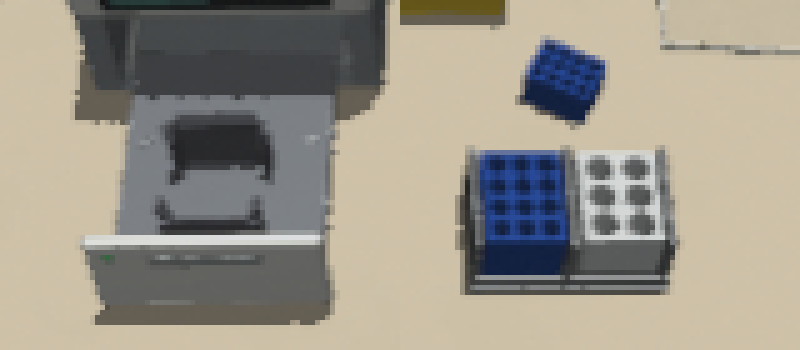

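```bash
python3 - <<'E'
from h import *
np.set_printoptions(precision=4,suppress=True)
c=load('t0');W=world(c);c2=load('s0');W2=world(c2)
# height map 20mm cells, union of both cams
g=np.zeros((20,40))
for w in (W,W2):
    S=w.reshape(-1,3);S=S[np.isfinite(S).all(1)&(S[:,2]<.4)&(S[:,2]>-.05)]
    i=((S[:,0]-.34)/.02).astype(int);j=((.5-S[:,1])/.02).astype(int)
    ok=(S[:,0]>.34)&(S[:,1]<.5)&(i<20)&(j<40)&(j>=0); np.maximum.at(g,(i[ok],j[ok]),S[ok,2])
print('cols y .5 down to -.3 ; values cm')
for k in range(15): print('%.2f '%(.34+.02*k)+' '.join('%2d'%round(v*100) for v in g[k]))
th=np.deg2rad(7.4);R=np.array([[np.cos(th),np.sin(th)],[-np.sin(th),np.cos(th)]])
for nm,w,(r0,r1,c0,c1) in (('top',W,(225,280,205,270)),('scene',W2,(200,260,200,290))):
    S=w[r0:r1,c0:c1].reshape(-1,3);S=S[np.isfinite(S).all(1)]
    L=np.c_[S[:,:2]@R.T,S[:,2]]
    f=(L[:,2]>.079)&(L[:,2]<.089)
    n=(L[:,2]>.045)&(L[:,2]<.0795)
    P=S[f&(S[:,0]<.45)];
    for a,m in (('front',f),('nest',n)):
        q=L[m]
        print(nm,a,m.sum(),'x hist',np.histogram(q[:,0],np.arange(.42,.6,.01)),'y',np.percentile(q[:,1],[1,50,99]))
E
```

```text
cols y .5 down to -.3 ; values cm
0.34  1  1  1  1  1  1  1  1  1  1  1  1  1  1  1  1  1  1  1  1  1  1  1  1  1  1  1  1  1  1  1  1  1  1  1  1  1  1  1  1
0.36  1  1  1  1  1  1  1  1  1  1  1  1  1  1  1  1  1  0  1  1  1  1  1  1  1  1  1  1  1  1  1  1  1  1  1  1  1  1  1  1
0.38  1  1  1  9  9  9  9  8  7  6  1  1  1  1  1  1  1  1  1  1  1  1  1  1  1  1  1  1  1  1  1  1  1  1  1  1  1  1  1  1
0.40  1  1  1  9  9  9  9  9  9  9  9  9  1  1  1  3  8  6  7  6  6  7  6  6  5  1  1  1  1  1  1  1  1  1  1  1  1  1  1  1
0.42  1  1  1  3  3  8  8  8  9  8  8  1  1  1  1  6  9  9  7  7  7  7  7  7  7  1  1  1  1  1  5  5  4  5  1  1  1  1  1  1
0.44  1  1  1  3  3  7  3  0  8  3  3  1  1  1  1  1  7  7  7  7  7  7  7  7  7  1  1  1  1  1  6  6  6  5  6  5  5  1  1  1
0.46  1  1  1  3  3  7  3  3  3  3  4  1  1  1  1  1  7  7  6  7  7  7  7  8  8  1  1  1  1  1  5  6  6  6  6  6  5  1  1  1
0.48  1  1  1  4  7  8  8  8  8  3  3  1  1  1  1  1  6  8  7  7  8  7  8  8  7  1  1  1  1  5  6  6  6  6  6  6  6  1  1  1
0.50  1  1  1  3  4  8  8  8  8  3  3  1  1  1  1  1  6  7  7  7  
[... 1150 characters left out ...]
         9,   0,   0,   0]), array([0.42, 0.43, 0.44, 0.45, 0.46, 0.47, 0.48, 0.49, 0.5 , 0.51, 0.52,
       0.53, 0.54, 0.55, 0.56, 0.57, 0.58, 0.59])) y [0.2242 0.298  0.3838]
scene front 159 x hist (array([ 0, 10, 80,  9,  0,  0,  0,  0,  0,  0,  0,  0,  0,  0,  0,  0,  0]), array([0.42, 0.43, 0.44, 0.45, 0.46, 0.47, 0.48, 0.49, 0.5 , 0.51, 0.52,
       0.53, 0.54, 0.55, 0.56, 0.57, 0.58, 0.59])) y [0.1045 0.2607 0.3912]
scene nest 929 x hist (array([  5, 121, 307,  17,  31,  22,  22,   6,  12,   4,  11,  45,  90,
         1,   0,   0,   0]), array([0.42, 0.43, 0.44, 0.45, 0.46, 0.47, 0.48, 0.49, 0.5 , 0.51, 0.52,
       0.53, 0.54, 0.55, 0.56, 0.57, 0.58, 0.59])) y [0.0654 0.2696 0.3891]
```

```bash
cat >> h.py <<'E'
def clean(w,r): 
    S=w[r[0]:r[1],r[2]:r[3]].reshape(-1,3); return S[np.isfinite(S).all(1)]
def rot(t): return np.array([[np.cos(t),np.sin(t)],[-np.sin(t),np.cos(t)]])
def nest(w,r,verbose=True):
    S=clean(w,r); th=np.deg2rad(7.4)
    for _ in range(4):
        L=np.c_[S[:,:2]@rot(th).T,S[:,2]]
        f=L[(L[:,2]>.02)&(L[:,2]<.075)&(L[:,0]<.455)&(L[:,1]>.23)&(L[:,1]<.365)]
        med=np.median(f[:,0]); f=f[abs(f[:,0]-med)<.006]
        k=np.polyfit(f[:,1],f[:,0],1); th+= -np.arctan(k[0])
    L=np.c_[S[:,:2]@rot(th).T,S[:,2]]
    t=L[(L[:,2]>.079)&(L[:,2]<.089)&(L[:,0]<.47)&(L[:,1]<.42)&(L[:,1]>.2)]
    n=L[(L[:,2]>.066)&(L[:,2]<.0795)&(L[:,0]>.457)&(L[:,0]<.57)]
    print('yaw',np.rad2deg(th),'front x',np.median(f[:,0]),len(f),'panel y',np.percentile(t[:,1],[1,99]),'walls x',np.percentile(n[:,0],[2,98]),'y',np.percentile(n[:,1],[2,98]),len(n))
    return th
E
python3 - <<'E'
from h import *
np.set_printoptions(precision=4,suppress=True)
W=world(load('t0'));W2=world(load('s0'))
nest(W,(225,280,205,270)); nest(W2,(205,260,200,270))
def blue(c,w,r):
    hsv=cv2.cvtColor(c['pixels'],cv2.COLOR_BGR2HSV)
    m=(hsv[...,0]>100)&(hsv[...,0]<130)&(hsv[...,1]>100); 
    S=w[r[0]:r[1],r[2]:r[3]][m[r[0]:r[1],r[2]:r[3]]]; S=S[(S[:,2]>.046)&(S[:,2]<.056)]
    r=cv2.minAreaRect(S[:,:2].astype(np.float32)); print('blue',r,np.median(S[:,2]),len(S))
blue(load('t0'),W,(248,285,378,428)); blue(load('s0'),W2,(270,305,345,405))
for w,r in ((W,(248,285,378,428)),(W2,(270,310,345,405))):
    S=clean(w,r);S=S[(S[:,2]>.044)&(S[:,2]<.056)]; print('cad',cv2.minAreaRect(S[:,:2].astype(np.float32)))
E
```

```text
yaw 7.292510883582207 front x 0.44452501065617 384 panel y [0.2267 0.3708] walls x [0.4663 0.5517] y [0.2671 0.3317] 132
yaw 7.280932624236276 front x 0.44210086208798927 429 panel y [0.2237 0.3695] walls x [0.4632 0.5489] y [0.2656 0.3324] 92
blue ((0.4749784469604492, -0.1367419809103012), (0.06820499151945114, 0.05264824256300926), 5.721208572387695) 0.050605870828461685 208
blue ((0.4751286804676056, -0.13806059956550598), (0.07119100540876389, 0.04969298094511032), 6.3218092918396) 0.04929625783630065 158
cad ((0.48030686378479004, -0.1650758683681488), (0.07524490356445312, 0.12700647115707397), 5.76764440536499)
cad ((0.4777791500091553, -0.16778433322906494), (0.07745160162448883, 0.12679849565029144), 7.803625106811523)
```

```bash
cat >> h.py <<'E'
from scipy.spatial.transform import Rotation as Ro
def row(x,y,z,yaw):
    """row taking tool to pointing-down pose, finger closing line at yaw deg (mod 180)"""
    o=get_obs(); R=Ro.from_quat(o['tool_rot']); best=None
    for a in (yaw,yaw+180):
        a=np.deg2rad(a); Y=np.array([np.cos(a),np.sin(a),0]);Z=np.array([0,0,-1.]);T=Ro.from_matrix(np.c_[np.cross(Y,Z),Y,Z])
        v=(R.inv()*T).as_rotvec()
        if best is None or np.linalg.norm(v)<np.linalg.norm(best): best=v
    d=R.inv().apply(np.array([x,y,z])-o['position'])/.04
    print(f"t={o['time']:.2f} q6={o['q'][5]:.2f} row",np.round(d,3).tolist(),np.round(best,4).tolist(),'dist mm',np.linalg.norm(d)*40)
E
python3 -c "
from h import *
row(.475,-.137,.33,7)"
```

```text
t=0.10 q6=-0.18 row [-12.314, -14.528, 1.871] [-0.0019, 0.0007, 1.0798] dist mm 765.4302970762162
```

Request:
{"method": "move_arm", "body": {"commands": [[[-12.31, -14.53, 1.87, 0, 0, 1.08], [-12.31, -14.53, 1.87, 0, 0, 1.08], [-12.31, -14.53, 1.87, 0, 0, 1.08], [-12.31, -14.53, 1.87, 0, 0, 1.08], [-12.31, -14.53, 1.87, 0, 0, 1.08], [-12.31, -14.53, 1.87, 0, 0, 1.08], [-12.31, -14.53, 1.87, 0, 0, 1.08], [-12.31, -14.53, 1.87, 0, 0, 1.08], [-12.31, -14.53, 1.87, 0, 0, 1.08], [-12.31, -14.53, 1.87, 0, 0, 1.08], [-12.31, -14.53, 1.87, 0, 0, 1.08], [-12.31, -14.53, 1.87, 0, 0, 1.08]]], "claw": -1}}

```text
time: 1.6
position: [0.4703, -0.1244, 0.3311]
tool_rot: [0.663, 0.749, 0.0, -0.0]
ft_force: [0.7, 0.3, 0.7]
grip_width: 0.087
grip_force: 0.0
```

```bash
python3 -c "
from h import *
row(.475,-.137,.30,7)
print(get_obs()['position'])"
```

```text
t=1.60 q6=-0.61 row [-0.328, 0.078, 0.777] [-0.0001, -0.0004, -0.001] dist mm 33.867269240972604
[ 0.47030638 -0.1243761   0.33107409]
```

Request:
{"method": "move_arm", "body": {"commands": [[[-0.33, 0.08, 0.78, 0, 0, 0], [-0.33, 0.08, 0.78, 0, 0, 0], [-0.33, 0.08, 0.78, 0, 0, 0], [-0.33, 0.08, 0.78, 0, 0, 0]]]}}

```text
time: 2.1
position: [0.4746, -0.1337, 0.3012]
tool_rot: [0.662, 0.749, 0.0, 0.0]
ft_force: [0.2, 0.1, -1.0]
grip_width: 0.0871
grip_force: 0.0
```

```bash
python3 -c "
from h import *
row(.475,-.137,.206,6.9)
print(get_obs()['position'])
W=world(cap('top','t1'))
import cv2
c=load('t1');cv2.imwrite('pics/t1c.png',cv2.resize(c['pixels'][200:310,350:460],None,fx=5,fy=5))"
```

```text
t=2.10 q6=-0.63 row [-0.081, -0.003, 2.38] [0.0007, 0.0004, 0.0033] dist mm 95.2443001985179
[ 0.47463106 -0.13372813  0.30118737]
```

View pics/t1c.png

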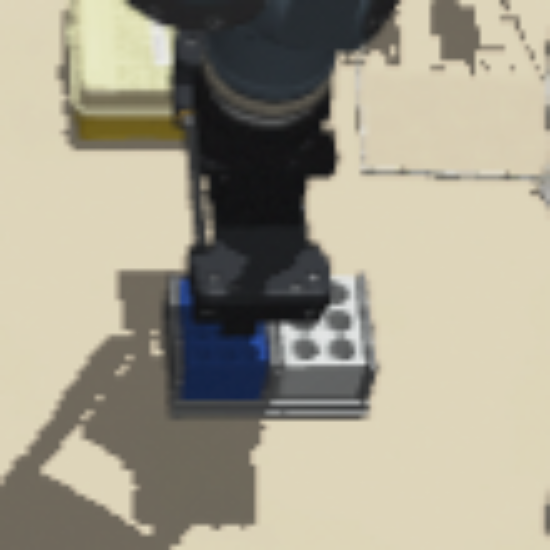

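The gripper hangs over the blue block at crop (240,310), lined up with its long axis. I'll descend.

Request:
{"method": "move_arm", "body": {"commands": [[[-0.08, 0, 0.8, 0, 0, 0], [-0.08, 0, 1.4, 0, 0, 0], [-0.08, 0, 2.0, 0, 0, 0], [-0.08, 0, 2.38, 0, 0, 0], [-0.08, 0, 2.38, 0, 0, 0], [-0.08, 0, 2.38, 0, 0, 0]]]}}

```text
time: 2.9
position: [0.4755, -0.138, 0.2058]
tool_rot: [0.663, 0.749, 0.0, 0.001]
ft_force: [-0.4, 0.0, -0.1]
grip_width: 0.0871
grip_force: 0.0
```

Request:
{"method": "move_arm", "body": {"commands": [[[0, 0, 0, 0, 0, 0], [0, 0, 0, 0, 0, 0], [0, 0, 0, 0, 0, 0], [0, 0, 0, 0, 0, 0], [0, 0, 0, 0, 0, 0], [0, 0, 0, 0, 0, 0]]], "claw": 1, "squeeze": 30}}

```text
time: 3.65
position: [0.4757, -0.1383, 0.2055]
tool_rot: [0.663, 0.749, 0.0, 0.001]
ft_force: [2.3, 1.2, 5.4]
grip_width: 0.0661
grip_force: 30.0
```

Request:
{"method": "move_arm", "body": {"commands": [[[0, 0, -0.3, 0, 0, 0], [0, 0, -0.8, 0, 0, 0], [0, 0, -1.4, 0, 0, 0], [0, 0, -2.1, 0, 0, 0], [0, 0, -2.5, 0, 0, 0], [0, 0, -2.5, 0, 0, 0], [0, 0, -2.5, 0, 0, 0]]]}}

```text
time: 4.53
position: [0.4743, -0.1377, 0.3043]
tool_rot: [0.663, 0.749, -0.0, -0.001]
ft_force: [-0.2, -0.1, -4.7]
grip_width: 0.0655
grip_force: 30.0
```

```bash
python3 -c "
from h import *
row(.55,-.06,.30,7)
row(.55,-.06,.21,7)"
```

```text
t=4.53 q6=-0.63 row [1.698, 2.114, 0.105] [-0.0026, -0.0016, -0.0001] dist mm 108.5482162443971
t=4.53 q6=-0.63 row [1.695, 2.12, 2.355] [-0.0026, -0.0016, -0.0001] dist mm 143.72891274831738
```

Request:
{"method": "move_arm", "body": {"commands": [[[0.8, 1.0, 0.1, 0, 0, 0], [1.7, 2.1, 0.1, 0, 0, 0], [1.7, 2.1, 0.1, 0, 0, 0], [1.7, 2.1, 0.1, 0, 0, 0], [1.7, 2.11, 0.9, 0, 0, 0], [1.7, 2.11, 1.6, 0, 0, 0], [1.7, 2.11, 2.1, 0, 0, 0], [1.7, 2.11, 2.3, 0, 0, 0], [1.7, 2.11, 2.3, 0, 0, 0], [1.7, 2.11, 2.3, 0, 0, 0]]]}}

```text
time: 5.78
position: [0.5508, -0.0607, 0.2138]
tool_rot: [0.663, 0.749, 0.0, 0.001]
ft_force: [0.0, 0.0, -4.2]
grip_width: 0.0656
grip_force: 30.0
```

```bash
python3 -c "
from h import *
row(.55,-.06,.1995,7)
W=world(cap('scene','s2'))
c=load('s2');cv2.imwrite('pics/s2c.png',cv2.resize(c['pixels'][190:320,310:460],None,fx=4,fy=4))"
```

```text
t=5.78 q6=-0.43 row [0.02, -0.019, 0.357] [0.0011, 0.0006, -0.0007] dist mm 14.324141387707028
```

View pics/s2c.png

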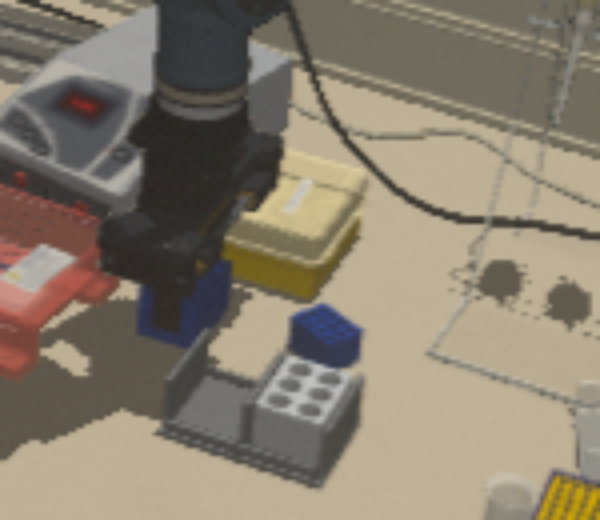

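The block hangs upright behind the empty bay at crop (185,300), clear of the rack and the decoy. I'll lower it to contact.

Request:
{"method": "move_arm", "body": {"commands": [[[0, 0, 0.2, 0, 0, 0], [0, 0, 0.28, 0, 0, 0], [0, 0, 0.33, 0, 0, 0], [0, 0, 0.35, 0, 0, 0], [0, 0, 0.36, 0, 0, 0], [0, 0, 0.36, 0, 0, 0]]]}}

```text
time: 6.58
position: [0.5505, -0.0601, 0.1996]
tool_rot: [0.663, 0.749, -0.0, -0.0]
ft_force: [-3.0, 0.0, 6.2]
grip_width: 0.0659
grip_force: 30.0
```

Request:
{"method": "move_arm", "body": {"commands": [[[0, 0, 0, 0, 0, 0], [0, 0, 0, 0, 0, 0], [0, 0, 0, 0, 0, 0], [0, 0, 0, 0, 0, 0]]], "claw": -0.85}}

```text
time: 7.08
position: [0.5508, -0.0603, 0.1985]
tool_rot: [0.663, 0.749, 0.0, 0.0]
ft_force: [-0.1, 0.3, -0.9]
grip_width: 0.0801
grip_force: 0.0
```

Request:
{"method": "move_arm", "body": {"commands": [[[0, 0, -0.5, 0, 0, 0], [0, 0, -1.3, 0, 0, 0], [0, 0, -2.2, 0, 0, 0], [0, 0, -2.5, 0, 0, 0], [0, 0, -2.5, 0, 0, 0]]]}}

```text
time: 7.7
position: [0.5508, -0.0603, 0.2991]
tool_rot: [0.663, 0.749, 0.0, 0.001]
ft_force: [-0.3, -0.5, -0.0]
grip_width: 0.0805
grip_force: 0.0
```

```bash
python3 -c "
from h import *
row(.55,-.06,.30,97.1)
for n,r in (('scene',(225,290,335,375)),('top',(215,262,360,395))):
    c=cap(n,n+'3');w=world(c);hsv=cv2.cvtColor(c['pixels'],cv2.COLOR_BGR2HSV)
    m=(hsv[...,0]>100)&(hsv[...,0]<130)&(hsv[...,1]>100)
    S=w[m];S=S[(abs(S[:,2]-.044)<.006)&(abs(S[:,0]-.55)<.06)&(abs(S[:,1]+.06)<.05)]
    print(n,len(S),cv2.minAreaRect(S[:,:2].astype(np.float32)) if len(S)>3 else '', np.median(S[:,2]) if len(S) else '')
"
```

```text
t=7.70 q6=-0.43 row [0.01, -0.018, -0.023] [0.0016, -0.0006, 1.5689] dist mm 1.2366730381037916
scene 36 ((0.5578022599220276, -0.05780412256717682), (0.041258472949266434, 0.050483785569667816), 5.106357574462891) 0.042832766231195474
top 133 ((0.5434526205062866, -0.05719554424285889), (0.06389899551868439, 0.04884614050388336), 3.86689829826355) 0.044271537140221584
```

Request:
{"method": "move_arm", "body": {"commands": [[[0, 0, 0, 0, 0, 1.57], [0, 0, 0, 0, 0, 1.57], [0, 0, 0, 0, 0, 1.57], [0, 0, 0, 0, 0, 1.57], [0, 0, 0, 0, 0, 1.57], [0, 0, 0, 0, 0, 1.57], [0, 0, 0, 0, 0, 1.57], [0, 0, 0, 0, 0, 1.57], [0, 0, 0, 0, 0, 1.57], [0, 0, 0, 0, 0, 1.57], [0, 0, 0, 0, 0, 1.57]]], "claw": -0.55}}

```text
time: 9.18
position: [0.5505, -0.0603, 0.2978]
tool_rot: [0.998, 0.062, -0.001, -0.0]
ft_force: [-0.7, 0.1, -0.4]
grip_width: 0.0674
grip_force: 0.0
```

```bash
python3 -c "
from h import *
row(.5507,-.0595,.203,97)
w=world(load('t0'));S=w.reshape(-1,3);S=S[(S[:,2]>.02)&(S[:,2]<.2)&(abs(S[:,0]-.55)<.02)&(abs(S[:,1])<.05)];print('pink edge y',np.percentile(S[:,1],[0,2,5]),S[:,2].max())"
```

```text
t=9.18 q6=1.14 row [0.012, -0.016, 2.369] [-0.0008, 0.0017, 0.0016] dist mm 94.75765848931329
pink edge y [0.01599961 0.0160377  0.01640129] 0.07139266146568835
```

Request:
{"method": "move_arm", "body": {"commands": [[[0.01, -0.02, 0.8, 0, 0, 0], [0.01, -0.02, 1.5, 0, 0, 0], [0.01, -0.02, 2.0, 0, 0, 0], [0.01, -0.02, 2.37, 0, 0, 0], [0.01, -0.02, 2.37, 0, 0, 0], [0.01, -0.02, 2.37, 0, 0, 0]]]}}

```text
time: 9.93
position: [0.5513, -0.0595, 0.2043]
tool_rot: [0.998, 0.061, 0.0, 0.0]
ft_force: [-0.3, -0.4, -0.0]
grip_width: 0.0673
grip_force: 0.0
```

Request:
{"method": "move_arm", "body": {"commands": [[[0, 0, 0, 0, 0, 0], [0, 0, 0, 0, 0, 0], [0, 0, 0, 0, 0, 0], [0, 0, 0, 0, 0, 0], [0, 0, 0, 0, 0, 0]]], "claw": 1, "squeeze": 25}}

```text
time: 10.55
position: [0.551, -0.0593, 0.2044]
tool_rot: [0.998, 0.061, 0.0, -0.0]
ft_force: [-1.0, 1.6, 5.7]
grip_width: 0.0499
grip_force: 25.0
```

Request:
{"method": "move_arm", "body": {"commands": [[[0, 0, -0.3, 0, 0, 0], [0, 0, -0.9, 0, 0, 0], [0, 0, -1.8, 0, 0, 0], [0, 0, -2.7, 0, 0, 0], [0, 0, -3.2, 0, 0, 0], [0, 0, -3.2, 0, 0, 0], [0, 0, -3.2, 0, 0, 0]]]}}

```text
time: 11.42
position: [0.5503, -0.0593, 0.3309]
tool_rot: [0.998, 0.061, -0.001, -0.0]
ft_force: [-0.5, 1.2, -3.3]
grip_width: 0.0496
grip_force: 25.0
```

```bash
python3 -c "
from h import *
row(.466,.3604,.33,97.29)
row(.466,.3604,.306,97.29)"
```

```text
t=11.43 q6=1.14 row [-0.807, -10.673, 0.033] [-0.0009, 0.0022, -0.0045] dist mm 428.1221530334196
t=11.43 q6=1.14 row [-0.806, -10.672, 0.633] [-0.0009, 0.0022, -0.0045] dist mm 428.8434034368766
```

Request:
{"method": "move_arm", "body": {"commands": [[[-0.08, -1.0, 0, 0, 0, 0], [-0.2, -2.4, 0, 0, 0, 0], [-0.3, -3.9, 0, 0, 0, 0], [-0.41, -5.4, 0, 0, 0, 0], [-0.52, -6.9, 0, 0, 0, 0], [-0.63, -8.4, 0, 0, 0, 0], [-0.74, -9.7, 0, 0, 0, 0], [-0.81, -10.5, 0, 0, 0, -0.005], [-0.81, -10.67, 0, 0, 0, -0.005], [-0.81, -10.67, 0, 0, 0, -0.005], [-0.81, -10.67, 0.03, 0, 0, -0.005], [-0.81, -10.67, 0.03, 0, 0, -0.005]]]}}

```text
time: 12.92
position: [0.4669, 0.359, 0.3303]
tool_rot: [0.998, 0.063, -0.0, 0.0]
ft_force: [-0.1, 1.0, -3.7]
grip_width: 0.0499
grip_force: 25.0
```

```bash
python3 -c "
from h import *
row(.466,.3604,.286,97.29); print(get_obs()['grip_force'])
for n in ('scene','top'):
    c=cap(n,n+'4');w=world(c);hsv=cv2.cvtColor(c['pixels'],cv2.COLOR_BGR2HSV)
    m=(hsv[...,0]>100)&(hsv[...,0]<130)&(hsv[...,1]>100)
    S=w[m];S=S[(S[:,2]>.1)&(S[:,2]<.2)&(abs(S[:,0]-.466)<.08)&(abs(S[:,1]-.36)<.08)]
    L=S[:,:2]@rot(np.deg2rad(7.29)).T
    print(n,len(S),'local x',np.percentile(L[:,0],[1,99]),'y',np.percentile(L[:,1],[1,99]),'z',np.percentile(S[:,2],[1,99]))
A=cv2.resize(load('scene4')['pixels'][150:270,190:290],None,fx=4,fy=4);B=cv2.resize(load('top4')['pixels'][180:300,190:290],None,fx=4,fy=4)
cv2.imwrite('pics/c4.png',np.hstack([A,B]))"
```

```text
t=12.93 q6=1.91 row [-0.018, -0.039, 1.109] [0.0005, 0.0009, -0.0012] dist mm 44.380073718496355
24.999886436853558
scene 198 local x [0.46809527 0.53728254] y [0.27129799 0.3202888 ] z [0.12743938 0.17129242]
top 383 local x [0.47151281 0.54013381] y [0.27062288 0.32507053] z [0.12681997 0.17652562]
```

View pics/c4.png

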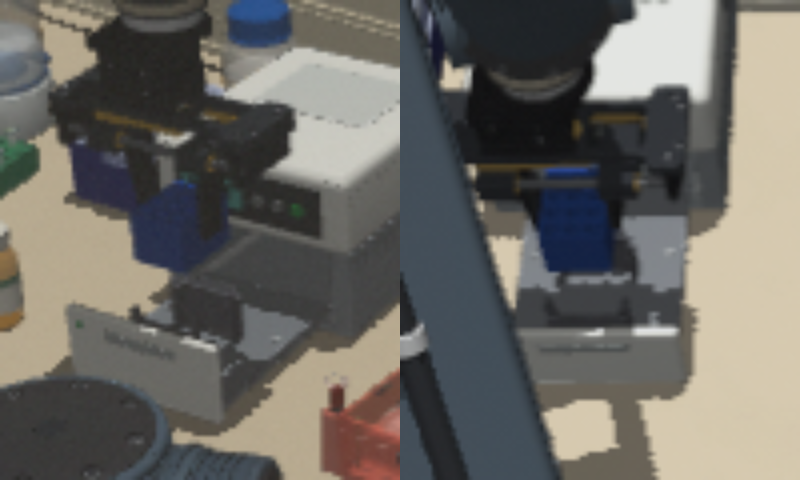

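```bash
python3 -c "
from h import *
R=rot(np.deg2rad(7.29))
for n,o in (('scene','s0'),('top','t0')):
    c=load(n+'4');w=world(c);hsv=cv2.cvtColor(c['pixels'],cv2.COLOR_BGR2HSV)
    m=(hsv[...,0]>100)&(hsv[...,0]<130)&(hsv[...,1]>100)
    S=w[m];S=S[(S[:,2]>.132)&(S[:,2]<.165)&(abs(S[:,0]-.466)<.08)&(abs(S[:,1]-.36)<.08)]
    L=S[:,:2]@R.T; f=L[L[:,0]<.482]
    print(n,len(f),'block front',np.median(f[:,0]),'yaw',np.rad2deg(np.polyfit(f[:,1],f[:,0],1)[0]),'y',f[:,1].min(),f[:,1].max())
    for k in (o,n+'4'):
        W=world(load(k));S=W.reshape(-1,3);S=S[np.isfinite(S).all(1)];L=np.c_[S[:,:2]@R.T,S[:,2]]
        p=L[(L[:,2]>.02)&(L[:,2]<.075)&(abs(L[:,0]-.443)<.008)&(abs(L[:,1]-.298)<.065)]
        # rear wall front (inner) face, below the lean; front wall rear
        q=L[(L[:,2]>.035)&(L[:,2]<.065)&(L[:,0]>.53)&(L[:,0]<.56)&(abs(L[:,1]-.298)<.022)]
        b=L[(L[:,2]>.06)&(L[:,2]<.082)&(L[:,0]>.525)&(L[:,0]<.57)&(abs(L[:,1]-.298)<.05)]
        print(k,'panel',np.median(p[:,0]),'rear wall inner',np.median(q[:,0]),len(q),'rear wall y',np.percentile(b[:,1],[1,5,95,99]),len(b))
"
```

```text
scene 101 block front 0.4735775757719546 yaw 1.8562813175463746 y 0.26801586003854094 0.32028569680966334
s0 panel 0.4421086458937281 rear wall inner 0.5415216980537262 67 rear wall y [0.2670841  0.26838633 0.329352   0.33252182] 83
scene4 panel 0.4420097750562185 rear wall inner 0.5416598544592429 69 rear wall y [0.2661217  0.26905291 0.32984224 0.33226253] 86
top 103 block front 0.4757851666968782 yaw 1.0057072955807034 y 0.2698214897969824 0.32054177142232765
t0 panel 0.44453161111253664 rear wall inner 0.5434211970957996 67 rear wall y [0.26664616 0.26895579 0.32944812 0.33117752] 112
top4 panel 0.444498933017186 rear wall inner 0.5437792636797754 17 rear wall y [0.2665765  0.26718328 0.28121746 0.28181193] 27
```

```bash
cat > prof.py <<'E'
from h import *
R=rot(np.deg2rad(7.29))
def prof(name,x,z,y0=.2,y1=.4):
    c=load(name); ys=np.arange(y0,y1,.0005)
    P=np.c_[np.c_[np.full_like(ys,x),ys]@R, np.full_like(ys,z)]
    E=c['extrinsics'];C=P@E[:3,:3].T+E[:3,3]; C=C*[1,-1,-1]
    uv=cv2.projectPoints(C,np.zeros(3),np.zeros(3),c['camera_matrix'],c['D'])[0].reshape(-1,2).astype(np.float32)
    v=cv2.remap(cv2.GaussianBlur(c['pixels'],(3,3),0.6),uv[:,0].reshape(1,-1),uv[:,1].reshape(1,-1),cv2.INTER_LINEAR)[0].astype(float)
    return ys,v
def edges(ys,s,k=4):
    g=np.gradient(cv2.GaussianBlur(s.reshape(1,-1),(0,0),2).ravel()); o=[]
    for i in np.argsort(-abs(g)):
        if all(abs(ys[i]-ys[j])>.006 for j in o): o.append(i)
        if len(o)==k: break
    return sorted([(round(float(ys[i]),4),round(float(g[i]),1)) for i in o])
if __name__=='__main__':
    for a,b,px,bx,rx in (('s0','scene4',.4421,.4736,.5416),('t0','top4',.4445,.4758,.5436)):
        for z in (.03,.045,.06,.075): print(a,'panel',z,edges(*((lambda y,v:(y,v.sum(1)))(*prof(a,px,z)))))
        for z in (.05,.058,.065): print(a,'rear',z,edges(*((lambda y,v:(y,v.sum(1)))(*prof(a,rx,z,.25,.35)))))
        for z in (.135,.142,.15,.158): print(b,'block',z,edges(*((lambda y,v:(y,v[:,0]-v[:,2]))(*prof(b,bx,z,.25,.35)))))
E
python3 prof.py
```

```text
s0 panel 0.03 [(0.234, 4.1), (0.3665, 2.7), (0.3725, 12.2), (0.3785, 2.4)]
s0 panel 0.045 [(0.2025, -2.7), (0.2135, 8.5), (0.3685, 3.8), (0.3745, 10.0)]
s0 panel 0.06 [(0.202, 6.0), (0.3365, 2.5), (0.367, 3.4), (0.373, 12.0)]
s0 panel 0.075 [(0.219, -2.2), (0.362, 2.2), (0.369, 4.6), (0.375, 9.3)]
s0 rear 0.05 [(0.2585, -2.1), (0.2645, -8.4), (0.2705, -3.9), (0.339, 4.1)]
s0 rear 0.058 [(0.2645, -8.9), (0.2705, -3.0), (0.341, 6.5), (0.347, 14.2)]
s0 rear 0.065 [(0.263, -4.8), (0.3275, 3.1), (0.336, 4.8), (0.342, 15.6)]
scene4 block 0.135 [(0.2555, 0.7), (0.2615, 1.2), (0.316, -1.6), (0.322, -4.2)]
scene4 block 0.142 [(0.2525, 1.2), (0.315, -1.3), (0.321, -4.2), (0.327, -0.8)]
scene4 block 0.15 [(0.2725, 0.5), (0.3145, -1.3), (0.3205, -3.5), (0.3265, -1.4)]
scene4 block 0.158 [(0.273, 0.6), (0.3165, -1.2), (0.3225, -3.4), (0.3285, -0.5)]
t0 panel 0.03 [(0.2185, -3.0), (0.2245, -17.9), (0.369, 3.3), (0.375, 17.1)]
t0 panel 0.045 [(0.2185, -3.1), (0.2245, -18.3), (0.3735, 18.7), (0.3795, 3.8)]
t0 panel 0.06 [(0.2185, -3.3), (0.2245, -18.4), (0.3735, 21.3), (0.3795, 2.5)]
t0 panel 0.075 [(0.218, -3.5), (0.224, -20.5), (0.321, 3.5), (0.3735, 18.6)]
t0 rear 0.05 [(0.2625, -2.7), (0.2685, -16.5), (0.334, 16.5), (0.34, 4.2)]
t0 rear 0.058 [(0.268, -13.6), (0.274, -4.9), (0.33, 7.3), (0.336, 12.6)]
t0 rear 0.065 [(0.2705, -11.6), (0.2765, -5.0), (0.329, 5.6), (0.335, 11.4)]
top4 block 0.135 [(0.2715, 2.7), (0.321, -2.4), (0.327, -0.7), (0.3415, -3.5)]
top4 block 0.142 [(0.2705, 2.8), (0.2765, 0.5), (0.322, -2.8), (0.34, -3.3)]
top4 block 0.15 [(0.269, 2.5), (0.275, 0.7), (0.3215, -2.7), (0.338, -3.1)]
top4 block 0.158 [(0.268, 2.2), (0.274, 0.8), (0.322, -2.9), (0.335, -3.3)]
```

```bash
python3 -c "
from h import *
row(.4672,.3616,.282,97.29)"
```

```text
t=13.03 q6=1.91 row [0.014, -0.057, 1.216] [0.0002, 0.0002, -0.0009] dist mm 48.70845066687889
```

Request:
{"method": "move_arm", "body": {"commands": [[[0.01, -0.06, 0.4, 0, 0, 0], [0.01, -0.06, 0.8, 0, 0, 0], [0.01, -0.06, 1.1, 0, 0, 0], [0.01, -0.06, 1.3, 0, 0, 0], [0.01, -0.06, 1.45, 0, 0, 0], [0.01, -0.06, 1.6, 0, 0, 0], [0.01, -0.06, 1.7, 0, 0, 0], [0.01, -0.06, 1.7, 0, 0, 0]]]}}

```text
time: 14.02
position: [0.4666, 0.3626, 0.2625]
tool_rot: [0.998, 0.064, -0.0, 0.0]
ft_force: [0.9, -0.6, -3.6]
grip_width: 0.0496
grip_force: 25.0
```

```bash
python3 -c "
from h import *
row(.4672,.3616,.23,97.29);o=get_obs();print(o['position'],o['ft_force'],o['moment'])"
```

```text
t=14.03 q6=1.91 row [0.012, 0.026, 0.812] [0.0001, 0.0003, 0.0005] dist mm 32.51866549102555
[0.46660962 0.36257455 0.2624987 ] [ 0.90770434 -0.59936101 -3.56169245] [-0.06874267  0.13875875  0.03839799]
```

Request:
{"method": "move_arm", "body": {"commands": [[[0, 0, 0.15, 0, 0, 0], [0, 0, 0.3, 0, 0, 0], [0, 0, 0.45, 0, 0, 0], [0, 0, 0.58, 0, 0, 0], [0, 0, 0.68, 0, 0, 0], [0, 0, 0.75, 0, 0, 0], [0, 0, 0.8, 0, 0, 0], [0, 0, 0.82, 0, 0, 0], [0, 0, 0.82, 0, 0, 0]]]}}

```text
time: 15.15
position: [0.4666, 0.3626, 0.2304]
tool_rot: [0.998, 0.064, 0.0, -0.0]
ft_force: [-0.9, -1.1, 0.8]
grip_width: 0.0496
grip_force: 25.0
```

Request:
{"method": "move_arm", "body": {"commands": [[[0, 0, 0.02, 0, 0, 0], [0, 0, 0.03, 0, 0, 0], [0, 0, 0.03, 0, 0, 0]]]}}

```text
time: 15.52
position: [0.4667, 0.3626, 0.2304]
tool_rot: [0.998, 0.064, 0.001, -0.0]
ft_force: [-3.1, -2.4, 8.2]
grip_width: 0.0494
grip_force: 25.0
```

Request:
{"method": "move_arm", "body": {"commands": [[[0, 0, 0, 0, 0, 0], [0, 0, 0, 0, 0, 0], [0, 0, 0, 0, 0, 0], [0, 0, 0, 0, 0, 0], [0, 0, 0, 0, 0, 0]]], "claw": -0.7}}

```text
time: 16.15
position: [0.4666, 0.3626, 0.2285]
tool_rot: [0.998, 0.064, -0.0, 0.0]
ft_force: [0.2, -0.9, -0.3]
grip_width: 0.0736
grip_force: 0.0
```

Request:
{"method": "move_arm", "body": {"commands": [[[0, 0, -0.3, 0, 0, 0], [0, 0, -0.9, 0, 0, 0], [0, 0, -1.8, 0, 0, 0], [0, 0, -2.8, 0, 0, 0], [0, 0, -3.0, 0, 0, 0], [0, 0, -3.0, 0, 0, 0]]]}}

```text
time: 16.9
position: [0.4665, 0.3626, 0.3494]
tool_rot: [0.998, 0.064, 0.001, -0.0]
ft_force: [-0.9, -0.0, -0.3]
grip_width: 0.0742
grip_force: 0.0
```

```bash
python3 -c "
from h import *
R=rot(np.deg2rad(7.29))
for n in ('scene','top'):
    c=cap(n,n+'5');w=world(c);hsv=cv2.cvtColor(c['pixels'],cv2.COLOR_BGR2HSV)
    m=(hsv[...,0]>100)&(hsv[...,0]<130)&(hsv[...,1]>80)
    S=w[m];S=S[(S[:,2]>.03)&(S[:,2]<.12)&(abs(S[:,0]-.466)<.08)&(abs(S[:,1]-.36)<.08)]
    L=S[:,:2]@R.T
    print(n,len(S),'top z',np.percentile(S[:,2],[50,90]),np.percentile(L,[1,99],axis=0))
nest(world(load('top5')),(225,280,205,270))
f=np.array([.5093-.065,.2994])@R; b=f-np.array([.06,0])@R
print('front',f,'stand-off',b); row(b[0],b[1],.36,7.3)
A=cv2.resize(load('scene5')['pixels'][150:270,190:290],None,fx=4,fy=4);B=cv2.resize(load('top5')['pixels'][180:300,190:290],None,fx=4,fy=4)
cv2.imwrite('pics/c5.png',np.hstack([A,B]))"
```

```text
scene 178 top z [0.06695863 0.07062622] [[0.48023504 0.27145333]
 [0.54228501 0.32400919]]
top 314 top z [0.06951583 0.07467681] [[0.47215418 0.27373421]
 [0.54382099 0.32595542]]
yaw 7.384194336045589 front x 0.4451006019695077 344 panel y [0.22438384 0.34840259] walls x [0.46899832 0.552058  ] y [0.26744898 0.32893317] 346
front [0.40271724 0.35335772] stand-off [0.34320224 0.34574423]
t=17.00 q6=1.91 row [-3.101, 0.02, -0.303] [-0.0012, 0.0025, -1.5704] dist mm 124.62179748993688
```

View pics/c5.png

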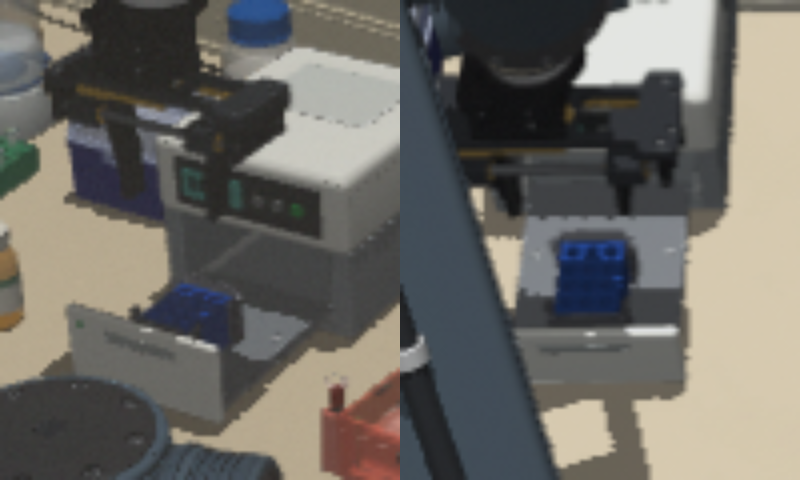

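The block sits at right crop (592,275), with its top about 70 mm over the bench, so it is fully down. A vertical gripper would hit the hood when the drawer is pushed shut, so I'll push with the tool tilted about 45° forward.

```bash
cat >> h.py <<'E'
def rowt(lx,ly,z,tilt):
    """flange TCP at incubator-local lx,ly, height z, tool tilted forward (deg), tool x = incubator x"""
    R2=rot(np.deg2rad(7.29)); p=np.array([lx,ly])@R2
    xl=np.r_[np.array([1,0])@R2,0];yl=np.r_[np.array([0,1])@R2,0];t=np.deg2rad(tilt)
    Z=np.sin(t)*xl-np.cos(t)*np.array([0,0,1]);Y=-yl;T=Ro.from_matrix(np.c_[np.cross(Y,Z),Y,Z])
    o=get_obs();R=Ro.from_quat(o['tool_rot']);d=R.inv().apply(np.r_[p,z]-o['position'])/.04
    L=R2@o['position'][:2]
    print(f"t={o['time']:.2f} local {L.round(4)} z {o['position'][2]:.4f} q",o['q'].round(2),'row',d.round(3).tolist(),(R.inv()*T).as_rotvec().round(4).tolist())
E
python3 -c "
from h import *
rowt(.30,.2994,.34,0); rowt(.27,.2994,.33,45)"
```

```text
t=17.00 local [0.5083 0.3002] z 0.3476 q [0.47 0.55 1.58 0.   1.02 1.91] row [-5.207, 0.018, 0.202] [0.0008, 0.0024, 0.0006]
t=17.00 local [0.5083 0.3002] z 0.3476 q [0.47 0.55 1.58 0.   1.02 1.91] row [-5.956, 0.017, 0.454] [0.0006, 0.7877, 0.0009]
```

Request:
{"method": "move_arm", "body": {"commands": [[[-1.2, 0.02, 0, 0, 0, 0], [-2.4, 0.02, 0.1, 0, 0.15, 0], [-3.6, 0.02, 0.2, 0, 0.3, 0], [-4.8, 0.02, 0.3, 0, 0.45, 0], [-5.6, 0.02, 0.4, 0, 0.6, 0], [-5.96, 0.02, 0.45, 0, 0.75, 0], [-5.96, 0.02, 0.45, 0, 0.79, 0], [-5.96, 0.02, 0.45, 0, 0.79, 0], [-5.96, 0.02, 0.45, 0, 0.79, 0], [-5.96, 0.02, 0.45, 0, 0.79, 0]]], "claw": 1}}

```text
time: 18.25
position: [0.2807, 0.3074, 0.4252]
tool_rot: [0.935, 0.073, 0.347, -0.029]
ft_force: [-0.0, 0.6, -0.1]
grip_width: 0.0007
grip_force: 0.0
```

```bash
python3 -c "
from h import *
rowt(.27,.2994,.178,45)"
```

```text
t=18.25 local [0.3174 0.2693] z 0.4252 q [ 0.65  0.18  2.07 -0.93  0.4   2.85] row [-4.918, -0.764, 3.925] [-0.0229, 0.0742, 0.019]
```

Request:
{"method": "move_arm", "body": {"commands": [[[0, 0, 0, 0, 0, -0.18], [0, 0, 0, 0, 0, -0.36], [0, 0, 0, 0, 0, -0.54], [0, 0, 0, 0, 0, -0.72], [0, 0, 0, 0, 0, -0.9], [0, 0, 0, 0, 0, -1.08], [0, 0, 0, 0, 0, -1.26], [0, 0, 0, 0, 0, -1.44], [0, 0, 0, 0, 0, -1.57], [0, 0, 0, 0, 0, -1.57]]]}}

```text
time: 19.5
position: [0.2806, 0.3075, 0.4253]
tool_rot: [0.61, 0.712, 0.266, 0.224]
ft_force: [0.0, 0.1, -0.5]
grip_width: 0.0007
grip_force: 0.0
```

```bash
sed -i 's/Y=-yl;T=/Y=yl;T=/' h.py; python3 -c "
from h import *
rowt(.28,.2994,.36,45)"
```

```text
t=19.50 local [0.3174 0.2694] z 0.4253 q [ 0.66  0.18  2.07 -0.93  0.4   1.29] row [0.767, -1.76, 0.643] [-0.0398, -0.0762, -1.553]
```

Request:
{"method": "move_arm", "body": {"commands": [[[0.08, -0.2, 0.07, 0, -0.01, -0.18], [0.17, -0.4, 0.14, 0, -0.02, -0.36], [0.26, -0.6, 0.21, -0.01, -0.03, -0.54], [0.34, -0.8, 0.28, -0.02, -0.04, -0.72], [0.43, -1.0, 0.36, -0.02, -0.05, -0.9], [0.52, -1.2, 0.43, -0.03, -0.06, -1.08], [0.6, -1.4, 0.5, -0.03, -0.07, -1.26], [0.7, -1.6, 0.6, -0.04, -0.08, -1.44], [0.77, -1.76, 0.64, -0.04, -0.08, -1.553], [0.77, -1.76, 0.64, -0.04, -0.08, -1.553], [0.77, -1.76, 0.64, -0.04, -0.08, -1.553]]]}}

```text
time: 20.88
position: [0.2412, 0.3398, 0.3745]
tool_rot: [-0.056, 0.925, 0.019, 0.376]
ft_force: [-0.3, -0.6, -0.5]
grip_width: 0.0007
grip_force: 0.0
```

```bash
python3 -c "
from h import *
rowt(.27,.2994,.3,45);rowt(.27,.2994,.178,45)"
```

```text
t=20.88 local [0.2823 0.3065] z 0.3745 q [ 0.82  0.31  2.12 -1.43  0.48  0.38] row [1.522, -0.167, 1.12] [-0.0103, -0.0125, -0.0013]
t=20.88 local [0.2823 0.3065] z 0.3745 q [ 0.82  0.31  2.12 -1.43  0.48  0.38] row [3.651, -0.148, 3.304] [-0.0103, -0.0125, -0.0013]
```

```bash
cat >> h.py <<'E'
def rowtip(tx,tz,tilt,ly=.2994):
    t=np.deg2rad(tilt); rowt(tx-.182*np.sin(t),ly,tz+.182*np.cos(t),tilt)
E
python3 -c "
from h import *
for n in ('t0','s0'):
    S=world(load(n)).reshape(-1,3);S=S[np.isfinite(S).all(1)];L=np.c_[S[:,:2]@rot(np.deg2rad(7.29)).T,S[:,2]]
    h=L[(L[:,2]>.1)&(L[:,2]<.155)&(abs(L[:,1]-.3)<.09)&(L[:,0]>.56)&(L[:,0]<.66)];print(n,np.percentile(h[:,0],[2,10,50,90]),len(h))
for t in (25,30,35): rowtip(.41,.12,t)"
```

```text
t0 [0.60479476 0.60653468 0.60996418 0.61340604] 575
s0 [0.60152127 0.60364656 0.60749552 0.61117141] 608
t=20.88 local [0.2823 0.3065] z 0.3745 q [ 0.82  0.31  2.12 -1.43  0.48  0.38] row [0.655, -0.152, 2.491] [-0.01, 0.3365, -0.0031]
t=20.88 local [0.2823 0.3065] z 0.3745 q [ 0.82  0.31  2.12 -1.43  0.48  0.38] row [1.035, -0.154, 2.376] [-0.0101, 0.2492, -0.0027]
t=20.88 local [0.2823 0.3065] z 0.3745 q [ 0.82  0.31  2.12 -1.43  0.48  0.38] row [1.424, -0.155, 2.295] [-0.0102, 0.162, -0.0022]
```

Request:
{"method": "move_arm", "body": {"commands": [[[0.2, -0.03, 0.5, 0, 0.08, 0], [0.5, -0.06, 1.1, 0, 0.16, 0], [0.8, -0.1, 1.7, -0.01, 0.22, 0], [1.03, -0.15, 2.2, -0.01, 0.25, 0], [1.03, -0.15, 2.37, -0.01, 0.25, 0], [1.03, -0.15, 2.37, -0.01, 0.25, 0], [1.03, -0.15, 2.37, -0.01, 0.25, 0]]]}}

```text
time: 21.75
position: [0.2784, 0.3375, 0.2784]
tool_rot: [-0.061, 0.964, 0.017, 0.258]
ft_force: [0.4, -0.0, 0.3]
grip_width: 0.0002
grip_force: 0.0
```

```bash
python3 -c "
from h import *
rowtip(.41,.05,30);rowtip(.41,.05,35)"
```

```text
t=21.75 local [0.319  0.2995] z 0.2784 q [ 0.7   0.52  2.12 -1.41  0.28  0.35] row [0.884, -0.003, 1.533] [0.0001, -0.0001, -0.0013]
t=21.75 local [0.319  0.2995] z 0.2784 q [ 0.7   0.52  2.12 -1.41  0.28  0.35] row [1.28, -0.003, 1.55] [0.0, -0.0873, -0.0013]
```

```bash
python3 -c "
from h import *
rowtip(.405,.12,10);rowtip(.405,.05,10)"
```

```text
t=21.75 local [0.319  0.2995] z 0.2784 q [ 0.7   0.52  2.12 -1.41  0.28  0.35] row [-1.439, 0.0, 0.229] [0.0003, 0.349, -0.0013]
t=21.75 local [0.319  0.2995] z 0.2784 q [ 0.7   0.52  2.12 -1.41  0.28  0.35] row [-0.564, -0.001, 1.745] [0.0003, 0.349, -0.0013]
```

Request:
{"method": "move_arm", "body": {"commands": [[[-0.48, 0, 0.05, 0, 0.12, 0], [-0.96, 0, 0.12, 0, 0.24, 0], [-1.44, 0, 0.23, 0, 0.349, 0], [-1.44, 0, 0.23, 0, 0.349, 0], [-1.0, 0, 1.0, 0, 0.349, 0], [-0.56, 0, 1.7, 0, 0.349, 0], [-0.56, 0, 1.75, 0, 0.349, 0], [-0.56, 0, 1.75, 0, 0.349, 0]]]}}

```text
time: 22.75
position: [0.3323, 0.3446, 0.2294]
tool_rot: [-0.063, 0.994, 0.006, 0.087]
ft_force: [0.1, -0.4, 0.2]
grip_width: 0.0008
grip_force: 0.0
```

```bash
python3 -c "
from h import *
rowtip(.52,.05,10);rowtip(.52,.05,20)"
```

```text
t=22.75 local [0.3733 0.2997] z 0.2294 q [ 0.59  0.64  1.98 -0.21  0.38 -0.92] row [-2.832, -0.007, 0.505] [0.0004, 0.0004, 0.0001]
t=22.75 local [0.3733 0.2997] z 0.2294 q [ 0.59  0.64  1.98 -0.21  0.38 -0.92] row [-2.042, -0.007, 0.574] [0.0004, -0.1742, 0.0]
```

Request:
{"method": "move_arm", "body": {"commands": [[[-0.3, 0, 0.05, 0, 0, 0], [-0.6, 0, 0.11, 0, 0, 0], [-0.85, 0, 0.15, 0, 0, 0], [-1.1, 0, 0.2, 0, 0, 0], [-1.35, 0, 0.24, 0, 0, 0], [-1.5, -0.01, 0.3, 0, -0.04, 0], [-1.63, -0.01, 0.37, 0, -0.08, 0], [-1.77, -0.01, 0.44, 0, -0.11, 0], [-1.9, -0.01, 0.51, 0, -0.14, 0], [-2.04, -0.01, 0.57, 0, -0.174, 0], [-2.04, -0.01, 0.57, 0, -0.174, 0]]]}}

```text
time: 24.12
position: [0.4168, 0.3548, 0.22]
tool_rot: [-0.063, 0.983, 0.011, 0.173]
ft_force: [-0.5, 0.2, -0.1]
grip_width: 0.0006
grip_force: 0.2
```

```bash
python3 -c "
from h import *
print(get_obs()['ft_force']);rowtip(.56,.05,30);rowtip(.585,.05,33)"
```

```text
[-0.483203    0.17284441 -0.05622589]
t=24.12 local [0.4585 0.2991] z 0.2200 q [ 0.53  0.7   1.85 -0.48  0.3  -0.73] row [-0.141, 0.008, 0.382] [0.0002, -0.1749, 0.0001]
t=24.12 local [0.4585 0.2991] z 0.2200 q [ 0.53  0.7   1.85 -0.48  0.3  -0.73] row [-0.495, 0.008, 0.643] [0.0002, -0.2273, 0.0001]
```

```bash
python3 -c "
from h import *
rowtip(.555,.05,26)
W=world(cap('scene','s6'));S=W.reshape(-1,3);S=S[np.isfinite(S).all(1)];L=np.c_[S[:,:2]@rot(np.deg2rad(7.29)).T,S[:,2]]
p=L[(L[:,2]>.03)&(L[:,2]<.075)&(L[:,0]>.43)&(L[:,0]<.58)&(abs(L[:,1]-.26)<.03)];print('panel',np.percentile(p[:,0],[10,50,90]),len(p))"
```

```text
t=24.12 local [0.4585 0.2991] z 0.2200 q [ 0.53  0.7   1.85 -0.48  0.3  -0.73] row [-0.338, 0.008, 0.295] [0.0002, -0.1051, 0.0001]
panel [0.52442259 0.52934001 0.53230545] 135
```

Request:
{"method": "move_arm", "body": {"commands": [[[-0.05, 0, 0.05, 0, -0.02, 0], [-0.11, 0, 0.1, 0, -0.035, 0], [-0.17, 0, 0.15, 0, -0.05, 0], [-0.23, 0, 0.2, 0, -0.07, 0], [-0.29, 0.01, 0.25, 0, -0.09, 0], [-0.34, 0.01, 0.3, 0, -0.105, 0], [-0.34, 0.01, 0.3, 0, -0.105, 0]]]}}

```text
time: 25.05
position: [0.4324, 0.3569, 0.2133]
tool_rot: [-0.062, 0.973, 0.014, 0.223]
ft_force: [-2.1, -0.3, -1.3]
grip_width: 0.0005
grip_force: 1.2
```

```bash
python3 -c "
from h import *
rowtip(.575,.05,28);rowtip(.61,.05,28)"
```

```text
t=25.05 local [0.4742 0.2992] z 0.2133 q [ 0.53  0.72  1.85 -0.86  0.23 -0.36] row [-0.317, 0.006, 0.226] [-0.0011, -0.0372, -0.0]
t=25.05 local [0.4742 0.2992] z 0.2133 q [ 0.53  0.72  1.85 -0.86  0.23 -0.36] row [-1.105, 0.007, 0.608] [-0.0011, -0.0372, -0.0]
```

Request:
{"method": "move_arm", "body": {"commands": [[[-0.1, 0, 0.05, 0, 0, 0], [-0.2, 0, 0.1, 0, 0, 0], [-0.3, 0, 0.15, 0, 0, 0], [-0.4, 0, 0.195, 0, 0, 0], [-0.5, 0, 0.24, 0, 0, 0], [-0.6, 0, 0.29, 0, 0, 0], [-0.67, 0, 0.33, 0, 0, 0], [-0.67, 0, 0.33, 0, 0, 0]]]}}

```text
time: 26.05
position: [0.4631, 0.3613, 0.214]
tool_rot: [-0.062, 0.972, 0.015, 0.225]
ft_force: [-2.5, -0.9, -0.9]
grip_width: 0.0004
grip_force: 0.8
```

```bash
cat > pan.py <<'E'
from h import *
import sys
W=world(cap('scene',sys.argv[1]));S=W.reshape(-1,3);S=S[np.isfinite(S).all(1)];L=np.c_[S[:,:2]@rot(np.deg2rad(7.29)).T,S[:,2]]
p=L[(L[:,2]>.03)&(L[:,2]<.075)&(L[:,0]>.5)&(L[:,0]<.63)&(abs(L[:,1]-.26)<.03)];print('panel',np.percentile(p[:,0],[10,50,90]),len(p))
rowtip(.60,.05,26); print(get_obs()['ft_force'])
E
python3 pan.py s7
```

```text
panel [0.58571311 0.59239272 0.59723984] 117
t=26.10 local [0.5051 0.2997] z 0.2141 q [ 0.51  0.74  1.78 -0.71  0.25 -0.54] row [-0.334, -0.007, 0.177] [0.001, 0.0013, -0.0005]
[-1.02291587 -2.03724865 -0.70194358]
```

Still sliding at about 3 N. I'll continue in small steps until the force jumps.

Request:
{"method": "move_arm", "body": {"commands": [[[-0.05, 0, 0.025, 0, 0, 0], [-0.1, 0, 0.05, 0, 0, 0], [-0.14, 0, 0.07, 0, 0, 0], [-0.18, 0, 0.09, 0, 0, 0], [-0.18, 0, 0.09, 0, 0, 0]]]}}

```text
time: 26.72
position: [0.4694, 0.3622, 0.2138]
tool_rot: [-0.062, 0.973, 0.014, 0.224]
ft_force: [-6.3, -0.8, 4.8]
grip_width: 0.0007
grip_force: 3.7
```

Request:
{"method": "move_arm", "body": {"commands": [[[-0.03, 0, 0.015, 0, 0, 0], [-0.06, 0, 0.03, 0, 0, 0], [-0.06, 0, 0.03, 0, 0, 0], [-0.06, 0, 0.03, 0, 0, 0]]]}}

```text
time: 27.22
position: [0.4701, 0.3623, 0.2139]
tool_rot: [-0.062, 0.973, 0.014, 0.223]
ft_force: [-13.8, 0.5, 10.5]
grip_width: 0.0005
grip_force: 7.1
```

```bash
python3 pan.py s8
```

```text
panel [0.59342327 0.59805592 0.60208236] 121
t=27.27 local [0.5123 0.2998] z 0.2139 q [ 0.5   0.74  1.77 -0.66  0.26 -0.59] row [-0.176, -0.009, 0.093] [-0.0008, -0.0041, 0.001]
[-14.89711681  -0.96059359   9.25923345]
```

Request:
{"method": "move_arm", "body": {"commands": [[[0.3, 0, -0.15, 0, 0, 0], [0.9, 0, -0.45, 0, 0, 0], [1.7, 0, -0.9, 0, 0, 0], [2.3, 0, -1.6, 0, 0, 0], [2.6, 0, -2.4, 0, 0, 0], [2.6, 0, -2.6, 0, 0, 0], [2.6, 0, -2.6, 0, 0, 0]]]}}

```text
time: 28.15
position: [0.3358, 0.3457, 0.2626]
tool_rot: [-0.062, 0.972, 0.016, 0.226]
ft_force: [-0.3, 0.4, 0.9]
grip_width: 0.0003
grip_force: 0.0
```

```bash
python3 pan.py s9; python3 -c "
from h import *
cap('top','t9')
A=cv2.resize(load('s9')['pixels'][130:280,170:310],None,fx=2.8,fy=2.8);B=cv2.resize(load('t9')['pixels'][130:280,150:290],None,fx=2.8,fy=2.8)
cv2.imwrite('pics/c9.png',np.hstack([A,B]))
W=world(load('t9'));S=W.reshape(-1,3);S=S[np.isfinite(S).all(1)];L=np.c_[S[:,:2]@rot(np.deg2rad(7.29)).T,S[:,2]]
p=L[(L[:,2]>.03)&(L[:,2]<.075)&(L[:,0]>.5)&(L[:,0]<.63)&(abs(L[:,1]-.26)<.03)];print('panel top',np.percentile(p[:,0],[10,50,90]),len(p))"
```

```text
panel [0.59451053 0.59882668 0.6033903 ] 163
t=28.20 local [0.3771 0.3001] z 0.2621 q [ 0.62  0.58  2.02 -1.    0.25 -0.13] row [-2.677, -0.023, 2.665] [0.0023, 0.0023, -0.0006]
[ 0.23092564 -0.32222844  0.27525287]
panel top [0.59850769 0.60152903 0.60606913] 162
```

View pics/c9.png

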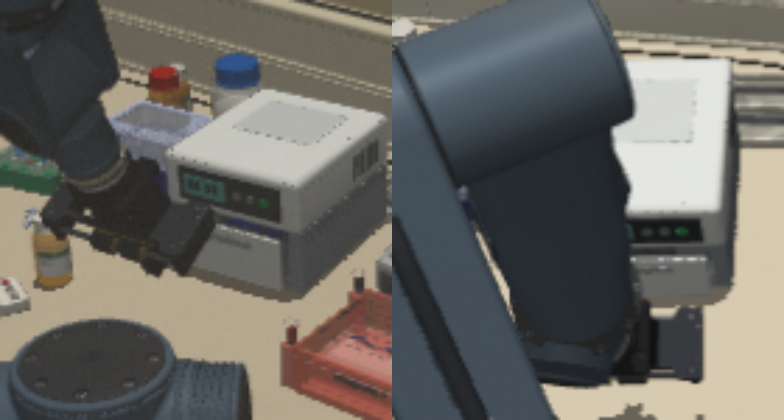

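The drawer looks shut: the panel is flush at left crop (240,255) and moved 157 mm. To rule out that the gripper body met the hood instead of the drawer meeting its stop, I'll push once more with a steeper tilt.

```bash
python3 -c "
from h import *
rowtip(.565,.05,26);rowtip(.575,.05,33)"
```

```text
t=28.25 local [0.3771 0.2999] z 0.2617 q [ 0.62  0.58  2.02 -1.    0.25 -0.13] row [-1.898, -0.016, 2.269] [0.0015, 0.0013, -0.0006]
t=28.25 local [0.3771 0.2999] z 0.2617 q [ 0.62  0.58  2.02 -1.    0.25 -0.13] row [-1.568, -0.016, 2.412] [0.0015, -0.1208, -0.0007]
```

Request:
{"method": "move_arm", "body": {"commands": [[[-0.7, -0.01, 0.9, 0, 0, 0], [-1.4, -0.01, 1.7, 0, 0, 0], [-1.7, -0.02, 2.2, 0, 0, 0], [-1.75, -0.02, 2.27, 0, -0.03, 0], [-1.68, -0.02, 2.33, 0, -0.06, 0], [-1.6, -0.02, 2.38, 0, -0.1, 0], [-1.57, -0.02, 2.41, 0, -0.12, 0], [-1.57, -0.02, 2.41, 0, -0.12, 0]]]}}

```text
time: 29.25
position: [0.4394, 0.3629, 0.2104]
tool_rot: [-0.062, 0.959, 0.015, 0.276]
ft_force: [-0.3, 0.8, 0.2]
grip_width: 0.0004
grip_force: 0.0
```

```bash
python3 -c "
from h import *
print(get_obs()['ft_force']);rowtip(.59,.05,33);rowtip(.6,.05,33)"
```

```text
[-0.33064997  0.76090824  0.24023554]
t=29.25 local [0.4819 0.3042] z 0.2104 q [ 0.54  0.74  1.85 -1.43  0.22  0.21] row [-0.088, -0.119, 0.284] [-0.0049, -0.0165, 0.0027]
t=29.25 local [0.4819 0.3042] z 0.2104 q [ 0.54  0.74  1.85 -1.43  0.22  0.21] row [-0.3, -0.118, 0.417] [-0.0049, -0.0165, 0.0027]
```

Request:
{"method": "move_arm", "body": {"commands": [[[-0.08, 0, 0.05, 0, 0, 0], [-0.16, 0, 0.1, 0, 0, 0], [-0.23, 0, 0.14, 0, 0, 0], [-0.28, 0, 0.18, 0, 0, 0], [-0.33, 0, 0.21, 0, 0, 0], [-0.33, 0, 0.21, 0, 0, 0]]]}}

```text
time: 30.0
position: [0.453, 0.3641, 0.21]
tool_rot: [-0.061, 0.96, 0.015, 0.274]
ft_force: [-5.9, -1.0, 4.9]
grip_width: 0.0005
grip_force: 3.2
```

Request:
{"method": "move_arm", "body": {"commands": [[[-0.03, 0, 0.02, 0, 0, 0], [-0.06, 0, 0.04, 0, 0, 0], [-0.06, 0, 0.04, 0, 0, 0]]]}}

```text
time: 30.38
position: [0.4538, 0.3642, 0.2099]
tool_rot: [-0.061, 0.96, 0.015, 0.273]
ft_force: [-14.6, -1.5, 10.7]
grip_width: 0.0004
grip_force: 7.0
```

```bash
python3 pan.py s10
```

```text
panel [0.5945762  0.59831295 0.6030983 ] 105
t=30.43 local [0.4963 0.3037] z 0.2100 q [ 0.53  0.75  1.82 -1.31  0.22  0.07] row [-0.556, -0.107, 0.238] [-0.0053, 0.0998, 0.0013]
[-13.74449913  -1.30586885  10.35748129]
```

The panel stopped at the same place with a different tilt, so it is against its end stop. I'll retreat and hand in.

Request:
{"method": "move_arm", "body": {"commands": [[[0.3, 0, -0.2, 0, 0, 0], [0.9, 0, -0.6, 0, 0, 0], [1.6, 0, -1.2, 0, 0, 0], [2.0, 0, -1.8, 0, 0, 0], [2.0, 0, -1.8, 0, 0, 0], [2.0, 0, -1.8, 0, 0, 0]]]}}

```text
time: 31.18
position: [0.3599, 0.3612, 0.2405]
tool_rot: [-0.059, 0.962, 0.011, 0.267]
ft_force: [0.9, -0.4, -0.6]
grip_width: 0.0006
grip_force: 0.0
```

```bash
python3 pan.py s11; python3 -c "
from h import *
c=cap('top','t11');W=world(c)
for k in ('t0','t11'):
    w=world(load(k));S=clean(w,(248,290,378,428));S=S[(S[:,2]>.044)&(S[:,2]<.056)&(S[:,1]<-.17)];print(k,S.mean(0))
    S=clean(w,(275,320,455,490));S=S[(S[:,2]>.02)];print(S.mean(0))
print(hand_in())"
```

```text
panel [0.59560233 0.59902259 0.60292484] 160
t=31.23 local [0.403  0.3126] z 0.2403 q [ 0.63  0.65  1.98 -1.43  0.27  0.3 ] row [-2.168, -0.298, 2.086] [-0.0139, 0.0872, -0.0018]
[ 0.98528333 -0.45163051 -0.12709597]
t0 [ 0.48185892 -0.20019307  0.05012512]
[ 0.39341527 -0.3835639   0.05492675]
t11 [ 0.48112248 -0.20038327  0.04988987]
[ 0.39304672 -0.3830901   0.05516371]
the job is handed in; nothing more can be done
None
```

The blue block was set down on the bench, regrasped, lowered fully into the nest and released, then the drawer was pushed to its stop (157 mm travel); the plain block and flask had not moved, I did not re-measure the dye bottle, and the job is handed in (31 s, no verdict returned).

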